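Flip the stock flag of the empty bin on the fly-tying table

TASK

One of the three stock bins on the tying table is empty. With the fingertips, push its hinged flag up and right over its pivot, and press it flat so that it lies back across the mouth of that bin with the fish-hook face up. Only push the flag, without pinching or forcing it; do not lift, shove or knock the bins, the other two flags, the thread spool or the brass hair stacker.

Things in the scene. Friction and masses are not known exactly. Their poses are not given: they have to be found in the camera images.
- bin_out: the EMPTY stock bin: open grey plastic box, 150 mm long (its x), 110 mm wide (its y), 65 mm high, walls 3 mm, 0.4 to 0.65 kg, loose on the table. Origin: centre of its underside. Its x axis points from its front wall (nearer the robot, where the flag is hinged) to its back wall, z up. The three bins are alike but for their stock.
- flag_out (a joint): hinge of the empty bin's flag, rad. 0: it lies level, sticking out in front of the bin (to bin -x), paper card up; pi/2: upright; 3.14 (end stop): level, back over the bin's mouth (to bin +x), fish-hook face up. Starts at 0 to 0.35. Stiff hinge: it stays wherever it is left, turning it takes about 0.2 to 0.6 N at the free edge all the way, and it must be pushed until flat.
- flag_out_pivot (a point): middle of that flag's pivot rod, which runs along the bin's y: 80 mm above the table, 70 mm from the bin's centre towards bin -x, just above the front wall. Steel ears at the rod's ends, 78 mm apart inside, stand 6 mm above it; lugs on them, on which the level flag lies, reach 14 mm from the rod to front and back, under the plate's side edges.
- plate_out: the flag's plate: white plastic, 66 mm wide along the rod; flat from 3 to 62 mm out from the rod, then a 13 mm finger lip bent 34 degrees to the card side. 3 mm thick (5 mm with the card; flat faces 2.5 mm to each side of the rod's axis). 77 mm free under it at 0. Origin: middle of the rod; its -x points to the lip, +z is the card side, -z the side with the raised fish hook (1.7 mm, no obstacle).
- card_out: the card pocket, a 2 mm layer on the plate's other face with the paper card (48 x 54 mm), and on the inside of the lip; 6 mm inside the plate's side edges; origin and axes as the plate's.
- flag_out_edge (a point): middle of the end of the lip of that flag, 72 mm out from its pivot rod and 6.5 mm to the card side: 86 mm above the table when the hinge is at 0
- bin_spools: a neighbouring bin, same box, full of standing thread spools; loose, stands beside the empty one; the three bins are drawn in any order in a row across the table, 145 to 255 mm apart, each a little askew. Origin and axes as for the empty bin.
- bin_jars: the other neighbouring bin, same box, full of small bead jars; loose. Origin and axes as for the empty bin.
- flag_spools (a joint): hinge of the spool bin's flag, same flag and values; starts between 0 and 0.35, to be left alone
- flag_jars (a joint): hinge of the jar bin's flag, same flag and values; starts between 0 and 0.35, to be left alone
- flag_spools_edge (a point): middle of the end of the lip of that flag, 72 mm out from its pivot rod and 6.5 mm to the card side: 86 mm above the table when the hinge is at 0
- flag_jars_edge (a point): middle of the end of the lip of that flag, 72 mm out from its pivot rod and 6.5 mm to the card side: 86 mm above the table when the hinge is at 0
- spool: a loose thread spool standing on the table in front of the bins, 30 mm across, 38 mm high; origin at its underside
- stacker: a loose brass hair stacker (small stepped tube) standing on the table to the left of the bins, 34 mm across at the foot, 62 mm high; origin at its underside

How it is judged (in metres and radians):
On the way:
1. the empty bin's flag stands about upright on its way over (value of joint flag_out above 1.3 rad).
At the end, for the whole second after the job is handed in: The empty bin's flag lies back over the bin's mouth, hook face up, within 0.12 rad (7 degrees) of flat, at rest; the other two flags are still forward (below 0.6 rad); the bins, the spool and the hair stacker stand upright on the table within 30 mm of where they were (value of joint flag_out above 3.02 rad and velocity of joint flag_out below 0.05 rad/s and value of joint each of flag_spools, flag_jars below 0.6 rad and distance of each of bin_out, bin_spools, bin_jars, spool, stacker from where it was at the start of the episode below 0.03 m and angle between each of bin_out, bin_spools, bin_jars, spool, stacker's own z axis and vertical below 0.1 rad and height (world z) of each of bin_out, bin_spools, bin_jars, spool, stacker below 0.008 m); the robot touches nothing.
It fails at once if the flag is pinched: the fingers press on both of its faces at once (over 2 N on each) (contact force between the fingers and plate_out above 2 N and contact force between the fingers and card_out above 2 N).
It fails at once if the flag is forced (over 40 N) (contact force between the fingers and plate_out above 40 N or contact force between the fingers and card_out above 40 N).
It fails at once if a bin, the spool or the hair stacker is lifted (over 15 mm) or tipped (over 0.25 rad) (height (world z) of any of bin_out, bin_spools, bin_jars, spool, stacker above 0.015 m or angle between any of bin_out, bin_spools, bin_jars, spool, stacker's own z axis and vertical above 0.25 rad).
It fails at once if a bin, the spool or the hair stacker is shoved over 40 mm (distance of any of bin_out, bin_spools, bin_jars, spool, stacker from where it was at the start of the episode above 0.04 m).
It fails at once if the flag of a stocked bin is turned (its free edge moved over 30 mm) (distance of any of flag_spools_edge, flag_jars_edge from where it was at the start of the episode above 0.03 m).
It also fails if it takes over 40 s, if anything falls off the work surface, if the arm or the gripper's body presses on something with over 40 N, if the wrist force passes 120 N, or if a joint passes its speed limit or range.

ROBOT

A 6-joint arm with a two-finger parallel gripper is mounted at the origin on the work surface. World frame = base frame: x ahead of the robot, y to its left, z up, the work surface at z = 0. Lengths are in mm, angles in degrees, forces in N, time in s.
With the tool pointing down it reaches from about 350 to 850 mm from the base axis. Payload 8.1 kg.
Tool frame: the origin (TCP) lies at the centre of the arm's flange, where the gripper is bolted on; the fingertips stand 173 mm ahead of it and the grasp point (between the pads) lies 155 mm ahead of it; z points along the fingers, y is the line along which they close (so a half turn about z gives the same grasp; the last joint's range is limited). The gripper opens to 85 mm and grips with 20 to 120 N. Pads are 22 mm wide; open, the fingers measure 114 mm over their backs; the gripper's body (76 mm by 85 mm) begins 54 mm behind the grasp point. The pads swing forward as they close: fully open they stand 13 mm farther back than shut.
Start: joints at [63.919, 7.471, 85.268, -0, 87.261, -4.893], TCP at [216.837, 559.454, 404.692] pointing down, gripper open.
Joint ranges: [-169.43, 169.43], [-51.17, 129.36], [1.28, 143.12], [-76.62, 256.62], [0, 156.53], [-152.29, 152.29]. Speed limits (degrees/s): [136.94, 136.94, 159.86, 180, 180, 180].

INTERFACE

Orientations are given as [roll, pitch, yaw] about the fixed x, y, z axes, in that order (R = Rz(yaw) Ry(pitch) Rx(roll)).
In Python, from bench import * gives the robot as it stands.
- The arm moves only by the shell command python3 -m jog 'ROWS' [FORCE]. ROWS is text: rows parted by semicolons, each of 7 numbers parted by spaces: the shift along the tool's x, y, z scaled (see below), then the turn, a rotation vector about the tool's x, y, z scaled (see below), then the closure, from -1 (fully open) to 1 (shut). In form: tx ty tz wx wy wz hand; .... A call has 1 to 5 rows; each row shifts and turns the commanded pose from where the row before left it, along the tool's axes as they then stand; what a row does not reach is not made up. The controller multiplies each number of a shift by 0.1 m and each number of a turn by 60 degrees. A row lasts 1/8 s, in which the tool goes at most 62.5 mm and 10.7 degrees, less where a joint would pass 70% of its speed; a pose out of reach is approached as far as the arm can. A call with a number of a shift or a turn outside -1 to 1 is refused whole. A call with a gripper value outside its range is refused whole. The fingers move at their own pace and stop on an object; FORCE is the grip in N (left out, the last holds). Time passes only in rows, so rows that do not move let the fingers close. It gives the time, the measured TCP pose, the force, the opening and the grip force at its end, in the units of the state.
- sense(): the state, without advancing time (a new reading comes with each control period).
- snapshot(name): name is "scene" or "top" or "wrist"; returns a dict with "img" (400x640x3 uint8, red, green, blue), "fx", "fy", "cx", "cy" (pixels), "extrinsics" (4x4, takes a point from camera to world coordinates). Camera axes: x right, y down, z forward; pixel columns grow to the right and rows downward; lengths in mm; the calibration is good to about 2 mm. A picture is of the moment at which its call begins. There is no depth.
- hand_in(): hands the job in; it is judged then, once.
The state is a dict: "time": time; "joint_pos": joint angles; "qd": joint speeds; "joint_efforts": joint torques, N m; "tool_pos": TCP position; "tcp_rot": TCP orientation; "ft_force": force on the tool from outside, world axes, zero at the start; "wrist_torque": the same for the moment, N m; "finger_gap": finger opening in mm; "grip_force": force on a finger pad.
Only numpy, scipy, OpenCV 4.12 (cv2) and the standard library are available. Lean on these libraries where they do the work, as an engineer would, in place of code of your own. Each camera call takes 0.05 s, during which the arm holds its last target. There are 200 camera calls.

## Working session

There is one attempt and no reset: what is moved stays moved. The work goes in short steps, Python scripts to look and compute and a shell command to move; the robot and the scene stay as the last step left them, time stands still between calls to the robot, and variables do not carry over. Pictures are saved under pics/ and viewed, at most 10 in all, crops included, and the job is handed in when it is done.

```bash
mkdir -p pics; python3 - <<'E'
from bench import *
import cv2
for n in ["scene","top"]:
    s=snapshot(n); cv2.imwrite(f"pics/{n}0.png",s["img"][:,:,::-1]); print(n,s["fx"],s["fy"],s["cx"],s["cy"],s["extrinsics"])
print(sense())
E
```

```text
scene 487.91280171268374 487.91280171268374 312.6355414344488 200.4574498010391 [[ 7.36348054e-01  5.26486985e-01 -4.24974114e-01  9.46389526e+02]
 [ 6.76590035e-01 -5.76845447e-01  4.57684667e-01 -3.98347383e+02]
 [-4.17936204e-03 -6.24548464e-01 -7.80974871e-01  8.83657129e+02]
 [ 0.00000000e+00  0.00000000e+00  0.00000000e+00  1.00000000e+00]]
top 485.92426835682596 485.92426835682596 316.0471071536493 195.49309143176137 [[-4.88872330e-03 -9.90568803e-01  1.36928983e-01  3.62523792e+02]
 [-9.99973953e-01  5.56968386e-03  4.59040227e-03  4.86572395e+01]
 [-5.30976043e-03 -1.36902976e-01 -9.90570231e-01  1.07348924e+03]
 [ 0.00000000e+00  0.00000000e+00  0.00000000e+00  1.00000000e+00]]
{'time': 0.1, 'joint_pos': array([ 6.39200611e+01,  7.51103258e+00,  8.53215777e+01,  2.96086357e-04,
        8.72614945e+01, -4.89304927e+00]), 'qd': array([ 0.05444261, -0.12574543, -0.16794059,  0.05394605, -0.03877652,
       -0.02805183]), 'joint_efforts': array([ 1.07013580e-03, -5.70949888e+01, -5.01941836e+01, -2.66011320e-04,
        8.15120788e-03,  6.24863446e-05]), 'tool_pos': array([216.73765948, 559.27419075, 403.76048442]), 'tcp_rot': array([-1.79906263e+02, -8.32140345e-03,  1.58813089e+02]), 'ft_force': array([-0.00206459,  0.53315513, -0.31358057]), 'wrist_torque': array([-0.03346536, -0.00957907,  0.07103835]), 'grip_force': 0.0, 'finger_gap': 85.29556387288292}
```

View pics/top0.png

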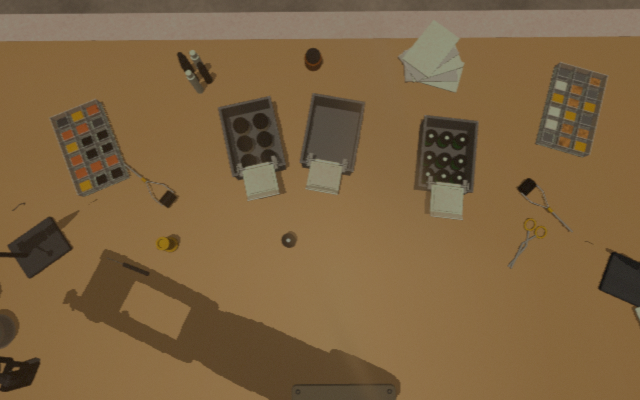

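View pics/scene0.png

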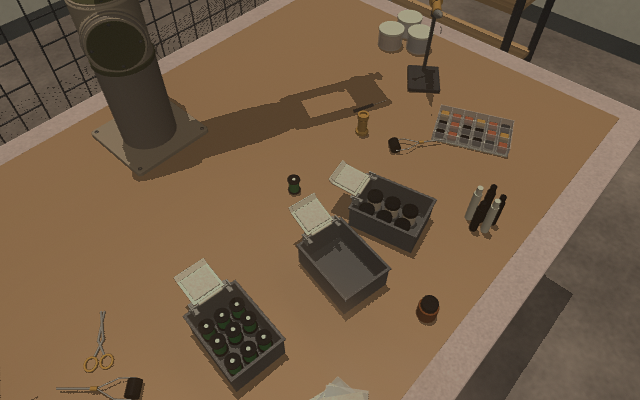

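The empty bin is the middle one: about (333,135) in the top view and (343,262) in the scene view. The jar bin stands close on its left, and the spool is at (288,240) in the top view.

```bash
python3 - <<'E'
import cv2,numpy as np
a=cv2.imread("pics/top0.png")[85:205,270:390]; b=cv2.imread("pics/scene0.png")[185:315,275:395]
a=cv2.resize(a,(400,400),interpolation=cv2.INTER_CUBIC); b=cv2.resize(b,(400,433),interpolation=cv2.INTER_CUBIC)
c=np.zeros((433,800,3),np.uint8); c[:400,:400]=a; c[:,400:]=b
cv2.imwrite("pics/crop.png",cv2.convertScaleAbs(c,alpha=1.5))
E
```

```text
(no output)
```

View pics/crop.png

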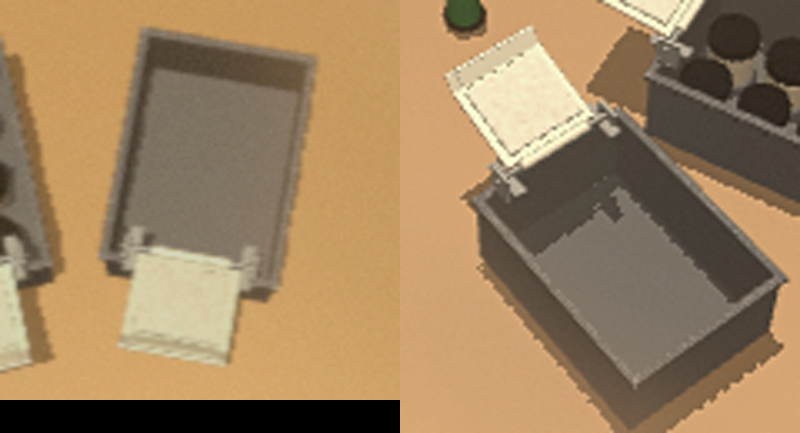

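```bash
cat > fit.py <<'E'
import numpy as np
from scipy.optimize import least_squares
def load():
    T=np.array([[-4.88872330e-03,-9.90568803e-01,1.36928983e-01,362.523792],[-9.99973953e-01,5.56968386e-03,4.59040227e-03,48.6572395],[-5.30976043e-03,-1.36902976e-01,-9.90570231e-01,1073.48924],[0,0,0,1]])
    S=np.array([[.736348054,.526486985,-.424974114,946.389526],[.676590035,-.576845447,.457684667,-398.347383],[-4.17936204e-03,-.624548464,-.780974871,883.657129],[0,0,0,1]])
    return dict(top=(T,485.924,316.047,195.493),scene=(S,487.913,312.636,200.457))
C=load()
def proj(c,p):
    E,f,cx,cy=C[c]; q=E[:3,:3].T@(np.asarray(p)-E[:3,3]); return np.array([cx+f*q[0]/q[2],cy+f*q[1]/q[2]])
def back(c,uv,z):
    E,f,cx,cy=C[c]; d=E[:3,:3]@[(uv[0]-cx)/f,(uv[1]-cy)/f,1]; return E[:3,3]+d*(z-E[2,3])/d[2]
def W(v,l):
    c,s=np.cos(v[2]),np.sin(v[2]); return np.array([v[0]+c*l[0]-s*l[1],v[1]+s*l[0]+c*l[1],l[2]])
def flag(q,r,y,h): return [-70-r*np.cos(q)+h*np.sin(q),y,80+r*np.sin(q)+h*np.cos(q)]
E
python3 - <<'E'
from fit import *
o=[("top",(313.5,94),(75,55,65)),("top",(364.5,103),(75,-55,65)),
("scene",(296,245),(-75,-55,65)),("scene",(344.6,299.6),(75,-55,65)),("scene",(390.5,269),(75,55,65)),("scene",(336.5,216),(-75,55,65))]
e=[("top",(306,189.4),33),("top",(338.4,193.6),-33),("scene",(288.8,207.5),-33),("scene",(314,193.4),33)]
def res(v): return np.concatenate([proj(c,W(v,l))-u for c,u,l in o]+[proj(c,W(v,flag(v[3],72,y,6.5)))-u for c,u,y in e])
r=least_squares(res,[600,30,0,.1]);print(r.x,np.degrees(r.x[2]));print(r.fun.reshape(-1,2).round(1))
v=r.x
print("pivot",W(v,(-70,0,80)),"edge",W(v,flag(v[3],72,0,6.5)))
print("spool",back("top",(288,240),38))
for n,p in [("jarsL",(243,195)),("jarsR",(279,193)),("jarhingeR",(276,161))]: print(n,back("top",p,85))
E
```

```text
[ 6.38941496e+02  1.65460817e+01 -1.77999081e-01  3.01170391e-01] -10.198596075051565
[[ 0.2  0.2]
 [-0.5 -0.4]
 [ 0.9  0.3]
 [ 0.1 -0.3]
 [-1.9 -1. ]
 [ 3.1  2.4]
 [ 0.  -0.8]
 [-0.   0.6]
 [-1.7  0.1]
 [-0.8 -1.2]]
pivot [570.04749923  28.94032539  80.        ] edge [504.27230524  40.77348689 107.56537946]
spool [410.52134956 113.52272243  38.        ]
jarsL [501.0323856  203.38499828  85.        ]
jarsR [504.76740853 129.37787722  85.        ]
jarhingeR [571.88071269 135.97754208  85.        ]
```

```bash
cat > plan.py <<'E'
import sys
from bench import *
from fit import *
from scipy.spatial.transform import Rotation as Ro, Slerp
v=[638.9,16.5,-.178]
def rt(u,z,t,y=0):
    t=np.radians(t); Z=Ro.from_euler('z',v[2]).as_matrix()
    R=Z@np.array([[-np.cos(t),0,np.sin(t)],[0,1,0],[-np.sin(t),0,-np.cos(t)]])
    return R, W(v,(u,y,z))-173*R[:,2]
def cur():
    s=sense(); return s,Ro.from_euler('xyz',s["tcp_rot"],degrees=True).as_matrix(),s["tool_pos"]
def status():
    s,R,p=cur(); tip=p+173*R[:,2]; d=tip-[v[0],v[1],0]; Z=Ro.from_euler('z',v[2]).as_matrix()
    l=Z.T@d; tz=Z.T@R[:,2]
    print("t",s["time"],"tip u,y,z",l.round(1),"tilt",np.degrees(np.arctan2(tz[0],-tz[2])).round(1),"F",(Z.T@s["ft_force"]).round(2),"j",s["joint_pos"].round(1),"gap",round(s["finger_gap"]))
def rows(P):
    """P: list of (u,z,tilt,n)"""
    status(); s,R,p=cur()
    for a in P:
        u,z,t,n=a[:4]; R1,p1=rt(u,z,t); sl=Slerp([0,1],Ro.from_matrix([R,R1])); R0,p0=R,p; out=[]
        for k in range(1,n+1):
            # tip path straight
            Rk=sl(k/n).as_matrix(); tip=(p0+173*R0[:,2])*(1-k/n)+(p1+173*R1[:,2])*k/n; pk=tip-173*Rk[:,2]
            d=R.T@(pk-p)/100; w=np.degrees(Ro.from_matrix(R.T@Rk).as_rotvec())/60
            out.append(" ".join(f"{x:.3g}" for x in np.r_[d,w].round(3))); R,p=Rk,pk
        print(a); print(";\n".join(out))
if __name__=="__main__": rows(eval(sys.argv[1])) if len(sys.argv)>1 else status()
E
python3 plan.py '[(-240,231,0,10),(-240,180,45,5)]'
```

```text
t 0.1 tip u,y,z [-511.7  459.2  230.8] tilt -0.0 F [-0.1   0.52 -0.31] j [63.9  7.5 85.3  0.  87.3 -4.9] gap 85
(-240, 231, 0, 10)
-0.354 -0.399 0 -0 -0 -0.018;
-0.346 -0.406 0 -0 -0 -0.018;
-0.339 -0.413 0 -0 -0 -0.018;
-0.331 -0.419 0 -0 -0 -0.018;
-0.323 -0.425 0 -0 -0 -0.018;
-0.314 -0.431 0 -0 -0 -0.018;
-0.306 -0.437 0 -0 -0 -0.018;
-0.298 -0.443 -0 -0 -0 -0.018;
-0.289 -0.449 -0 -0 -0 -0.018;
-0.28 -0.454 -0 -0 -0 -0.018
(-240, 180, 45, 5)
0.271 0 0.123 -0 -0.15 0;
0.287 -0 0.122 -0 -0.15 0;
0.302 -0 0.118 -0 -0.15 0;
0.317 0 0.112 -0 -0.15 -0;
0.331 -0 0.104 0 -0.15 0
```

```bash
python3 -m jog '-0.35 -0.4 0 0 0 -0.018 1; -0.35 -0.41 0 0 0 -0.018 1; -0.34 -0.41 0 0 0 -0.018 1; -0.33 -0.42 0 0 0 -0.018 1; -0.32 -0.43 0 0 0 -0.018 1' 20
python3 -m jog '-0.31 -0.43 0 0 0 -0.018 1; -0.31 -0.44 0 0 0 -0.018 1; -0.3 -0.44 0 0 0 -0.018 1; -0.29 -0.45 0 0 0 -0.018 1; -0.28 -0.45 0 0 0 -0.018 1'
python3 plan.py '[(-220,220,0,2),(-220,180,50,6),(-180,110,50,3)]'
```

```text
time: 0.72
tool_pos: [309.3, 306.9, 404.3]
tcp_rot: [-180.0, -0.0, 164.3]
ft_force: [1.0, 0.2, 0.5]
finger_gap: 0.1
grip_force: 0.0
time: 1.35
tool_pos: [402.0, 56.9, 404.5]
tcp_rot: [180.0, 0.0, 169.6]
ft_force: [0.2, 0.5, 1.2]
finger_gap: 0.1
grip_force: 0.0
t 1.35 tip u,y,z [-240.3   -2.2  231.5] tilt 0.0 F [0.09 0.5  1.23] j [  0.8 -24.1 113.9   0.   90.3 -78.8] gap 0
(-220, 220, 0, 2)
-0.101 0.011 0.058 0 0 -0.001;
-0.101 0.011 0.058 0 0 -0.001
(-220, 180, 50, 6)
0.251 -0 0.085 -0 -0.139 0;
0.26 0 0.084 -0 -0.139 -0;
0.27 -0 0.082 -0 -0.139 -0;
0.279 -0 0.079 -0 -0.139 0;
0.287 -0 0.074 -0 -0.139 -0;
0.295 0 0.068 0 -0.139 -0
(-180, 110, 50, 3)
0.093 0 0.252 0 0 -0;
0.093 -0 0.252 0 0 0;
0.093 -0 0.252 0 0 0
```

```bash
python3 -m jog '-0.1 0.01 0.06 0 0 0 1; -0.1 0.01 0.06 0 0 0 1; 0.25 0 0.085 0 -0.14 0 1; 0.26 0 0.085 0 -0.14 0 1; 0.27 0 0.08 0 -0.14 0 1' >/dev/null
python3 -m jog '0.28 0 0.08 0 -0.14 0 1; 0.29 0 0.075 0 -0.14 0 1; 0.295 0 0.07 0 -0.14 0 1; 0 0 0 0 0 0 1' >/dev/null
python3 plan.py '[(-180,110,50,3),(-150,85,50,2)]'
```

```text
t 2.475 tip u,y,z [-169.5   45.2  218.9] tilt 46.5 F [-0.2  -0.79  0.09] j [ 23.2 -51.1 143.  -32.7  52.5 -44.2] gap 0
(-180, 110, 50, 3)
0.323 -0.162 0.23 -0.012 -0.019 0.002;
0.328 -0.165 0.223 -0.012 -0.019 0.002;
0.332 -0.168 0.215 -0.012 -0.019 0.002
(-150, 85, 50, 2)
-0.001 -0 0.195 0 0 0;
-0.001 0 0.195 -0 0 0
```

```bash
python3 plan.py '[(-170,190,35,4),(-170,90,35,3)]'
```

```text
t 2.475 tip u,y,z [-169.5   45.2  218.9] tilt 46.5 F [-0.2  -0.79  0.09] j [ 23.2 -51.1 143.  -32.7  52.5 -44.2] gap 0
(-170, 190, 35, 4)
-0.033 -0.127 0.055 -0.009 0.048 0;
-0.036 -0.127 0.057 -0.009 0.048 0;
-0.039 -0.128 0.058 -0.009 0.048 0;
-0.041 -0.128 0.06 -0.009 0.048 0
(-170, 90, 35, 3)
0.191 0 0.273 0 0 0;
0.191 0 0.273 -0 -0 0;
0.191 0 0.273 0 0 0
```

```bash
python3 -m jog '-0.03 -0.13 0.055 -0.01 0.05 0 1; -0.035 -0.13 0.06 -0.01 0.05 0 1; -0.04 -0.13 0.06 -0.01 0.05 0 1; -0.04 -0.13 0.06 -0.01 0.05 0 1; 0 0 0 0 0 0 1' |grep force
python3 plan.py '[(-170,90,35,4)]'
```

```text
ft_force: [-1.0, -0.0, -0.7]
grip_force: 0.0
t 3.1 tip u,y,z [-169.9   -3.1  187. ] tilt 34.3 F [-1.   -0.19 -0.74] j [  6.  -48.3 139.8 -11.   55.8 -70. ] gap 0
(-170, 90, 35, 4)
0.142 0.007 0.2 -0 -0.003 -0.001;
0.143 0.007 0.2 -0 -0.003 -0.001;
0.144 0.007 0.199 -0 -0.003 -0.001;
0.144 0.008 0.199 -0 -0.003 -0.001
```

```bash
python3 -m jog '0.14 0.01 0.2 0 0 0 1; 0.14 0.01 0.2 0 0 0 1; 0.14 0.01 0.2 0 0 0 1; 0.14 0.01 0.2 0 0 0 1; 0 0 0 0 0 0 1' |grep force
python3 plan.py '[(-152,82,35,2),(-145,88,35,2)]'
python3 - <<'E'
from bench import *
import cv2
s=snapshot("scene"); cv2.imwrite("pics/s1.png",cv2.convertScaleAbs(cv2.resize(s["img"][120:320,200:440,::-1],(720,600),interpolation=cv2.INTER_CUBIC),alpha=1.5))
E
```

```text
ft_force: [0.8, -0.3, 0.3]
grip_force: 0.0
t 3.725 tip u,y,z [-160.8    7.9   92.6] tilt 33.6 F [ 0.83 -0.15  0.26] j [  7.8 -36.2 143.1 -15.3  41.9 -63.3] gap 0
(-152, 82, 35, 2)
0.014 -0.044 0.069 -0.003 -0.012 -0.001;
0.015 -0.044 0.069 -0.003 -0.012 -0.001
(-145, 88, 35, 2)
-0.046 0 -0.004 0 0 0;
-0.046 0 -0.004 -0 0 -0
```

View pics/s1.png

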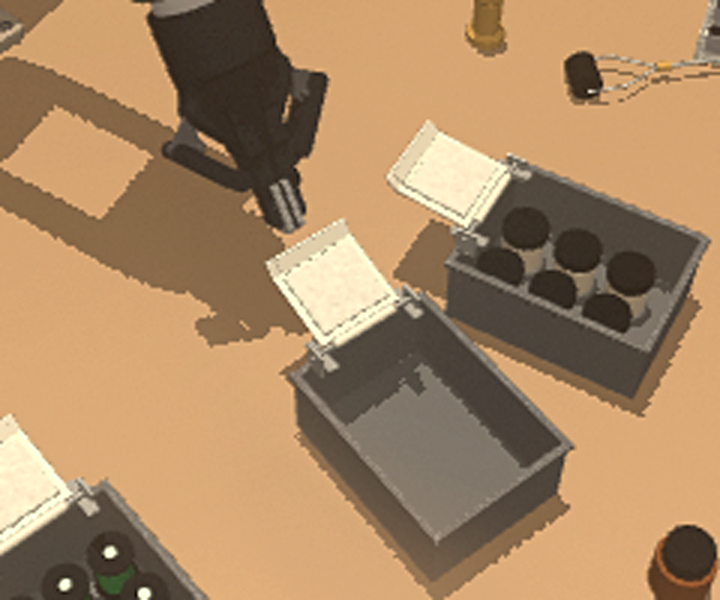

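The finger tip shows at crop (292,228), about 20 mm in front of the lip, which runs from (270,268) to (343,222). Joint 3 is at its limit, so I'm using a 30° tilt.

```bash
python3 plan.py '[(-158,84,29,2),(-146,86,29,2)]'
```

```text
t 3.775 tip u,y,z [-160.5    7.8   93.4] tilt 33.7 F [-0.01  0.14  0.42] j [  7.8 -36.3 143.1 -15.3  42.  -63.3] gap 0
(-158, 84, 29, 2)
-0.055 -0.044 0.048 -0.003 0.039 -0.001;
-0.057 -0.044 0.048 -0.003 0.039 -0.001
(-146, 86, 29, 2)
-0.057 -0 0.02 0 0 -0;
-0.057 -0 0.02 0 0 -0
```

```bash
python3 -m jog '-0.055 -0.045 0.05 0 0.04 0 1; -0.055 -0.045 0.05 0 0.04 0 1; 0 0 0 0 0 0 1' |grep force
python3 plan.py '[(-146,86,29,3)]'
```

```text
ft_force: [0.4, -0.3, 0.5]
grip_force: 0.0
t 4.15 tip u,y,z [-156.8   -1.7   85.4] tilt 29.1 F [ 0.4  -0.24  0.49] j [  4.5 -31.3 139.3 -10.6  44.3 -69.2] gap 0
(-146, 86, 29, 3)
-0.033 0.003 0.016 -0.002 0 -0.001;
-0.033 0.003 0.016 -0.002 0 -0.001;
-0.033 0.003 0.016 -0.002 0 -0.001
```

```bash
cat > sweep.py <<'E'
from plan import *
def P(q,t,r=60,h=-2.5,n=1):
    T=np.radians(t); f=flag(q,r,0,h); return (round(f[0]-11*np.cos(T),1),round(f[2]-11*np.sin(T),1),t,n)
E
python3 -c "
from sweep import *
rows([P(.22,29,60,-2.5,3)]+[P(q,29) for q in np.arange(.35,1.81,.125)])"
```

```text
t 4.15 tip u,y,z [-156.8   -1.7   85.4] tilt 29.1 F [ 0.4  -0.24  0.49] j [  4.5 -31.3 139.3 -10.6  44.3 -69.2] gap 0
(np.float64(-138.7), np.float64(85.3), 29, 3)
-0.053 0.003 0.03 -0.002 0 -0.001;
-0.053 0.003 0.03 -0.002 0 -0.001;
-0.053 0.003 0.03 -0.002 0 -0.001
(np.float64(-136.8), np.float64(92.9), 29, 1)
-0.053 -0 -0.057 0 -0 0
(np.float64(-134.1), np.float64(99.9), 29, 1)
-0.058 -0 -0.048 0 0 0
(np.float64(-130.6), np.float64(106.5), 29, 1)
-0.063 0 -0.041 0 0 0
(np.float64(-126.2), np.float64(112.6), 29, 1)
-0.068 -0 -0.032 0 0 0
(np.float64(-121.1), np.float64(118.1), 29, 1)
-0.071 0 -0.023 0 0 0
(np.float64(-115.4), np.float64(122.9), 29, 1)
-0.073 0 -0.014 0 0 0
(np.float64(-109.1), np.float64(127.0), 29, 1)
-0.075 -0 -0.005 0 0 0
(np.float64(-102.3), np.float64(130.3), 29, 1)
-0.075 -0 0.004 0 0 0
(np.float64(-95.2), np.float64(132.7), 29, 1)
-0.074 0 0.013 0 0 0
(np.float64(-87.8), np.float64(134.2), 29, 1)
-0.072 0 0.023 0 0 0
(np.float64(-80.4), np.float64(134.7), 29, 1)
-0.067 -0 0.032 0 0 0
(np.float64(-72.9), np.float64(134.3), 29, 1)
-0.064 0 0.04 0 0 0
```

```bash
python3 -m jog '-0.053 0.003 0.03 0 0 0 1; -0.053 0.003 0.03 0 0 0 1; -0.053 0.003 0.03 0 0 0 1' |grep force
python3 -m jog '-0.053 0 -0.057 0 0 0 1; -0.058 0 -0.048 0 0 0 1; -0.063 0 -0.041 0 0 0 1' |grep force
python3 -m jog '-0.068 0 -0.032 0 0 0 1;-0.071 0 -0.023 0 0 0 1' | grep force
python3 plan.py
python3 - <<'E'
from bench import *
import cv2
s=snapshot("scene"); cv2.imwrite("pics/s2.png",cv2.convertScaleAbs(cv2.resize(s["img"][120:320,200:440,::-1],(720,600),interpolation=cv2.INTER_CUBIC),alpha=1.5))
E
```

```text
ft_force: [-2.5, 0.3, -0.3]
grip_force: 0.8
ft_force: [-1.0, 0.4, -0.1]
grip_force: 0.2
ft_force: [-0.7, -0.1, -0.1]
grip_force: 0.3
t 5.15 tip u,y,z [-120.9   -0.8  117.7] tilt 29.0 F [-0.64 -0.18 -0.08] j [  3.2 -26.7 132.7  -9.4  46.1 -71.5] gap 0
```

View pics/s2.png

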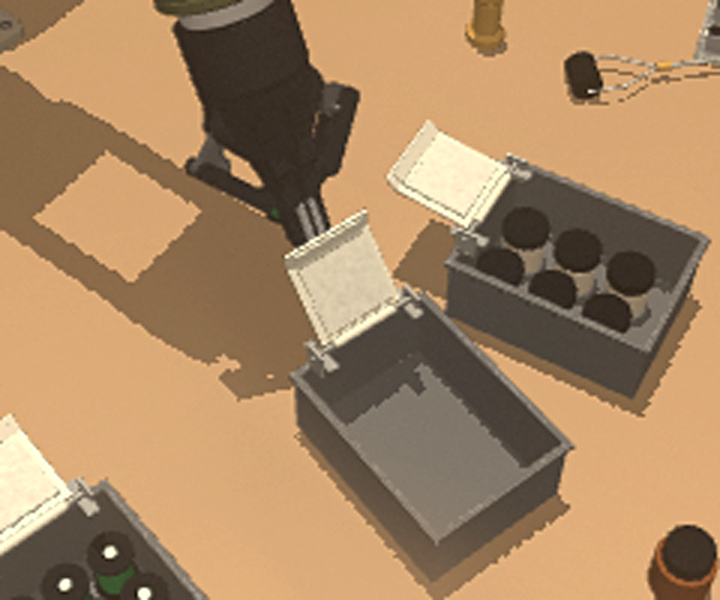

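The lip has risen (now from (288,255) to (366,215)), the fingers are behind it, and the bin hasn't moved. I'll continue over the top.

```bash
python3 -m jog '-0.073 0 -0.014 0 0 0 1; -0.075 0 -0.005 0 0 0 1; -0.075 0 0.004 0 0 0 1; -0.074 0 0.013 0 0 0 1' |grep force
python3 -m jog '-0.072 0 0.023 0 0 0 1; -0.067 0 0.032 0 0 0 1; -0.064 0 0.04 0 0 0 1' |grep force
python3 -c "
from sweep import *
rows([P(q,29,60-(q-1.85)*12) for q in np.arange(1.9,2.61,.117)]+[P(2.72,22,50),P(2.83,15,50),P(2.95,8,50),P(3.05,3,50),P(3.14,0,50)])"
```

```text
ft_force: [0.3, 0.3, 0.1]
grip_force: 0.3
ft_force: [-0.8, -0.0, 0.6]
grip_force: 0.2
t 6.075 tip u,y,z [-72.6  -1.1 133.1] tilt 29.0 F [-0.82 -0.16  0.58] j [  1.5 -18.6 125.1  -8.4  45.4 -73.6] gap 0
(np.float64(-62.8), np.float64(131.7), 29, 1)
-0.079 0.001 0.059 -0.005 0 -0.003
(np.float64(-56.8), np.float64(128.1), 29, 1)
-0.035 -0 0.061 0 0 -0
(np.float64(-51.5), np.float64(123.9), 29, 1)
-0.026 -0 0.062 0 0 0
(np.float64(-46.9), np.float64(119.1), 29, 1)
-0.017 0 0.064 0 0 0
(np.float64(-42.9), np.float64(114.0), 29, 1)
-0.01 -0 0.064 0 0 0
(np.float64(-39.7), np.float64(108.6), 29, 1)
-0.002 0 0.063 0 0 0
(np.float64(-37.2), np.float64(103.0), 29, 1)
0.005 -0 0.061 0 0 0
(np.float64(-35.6), np.float64(98.6), 22, 1)
-0.203 0 0.059 -0 0.117 0
(np.float64(-33.8), np.float64(94.9), 15, 1)
-0.214 0 0.054 0 0.117 -0
(np.float64(-32.3), np.float64(90.4), 8, 1)
-0.214 -0 0.06 -0 0.117 0
(np.float64(-31.4), np.float64(86.5), 3, 1)
-0.154 0 0.046 0 0.083 -0
(np.float64(-31.0), np.float64(82.6), 0, 1)
-0.092 -0 0.042 -0 0.05 0
```

```bash
python3 -m jog '-0.079 0 0.059 0 0 0 1; -0.035 0 0.061 0 0 0 1; -0.026 0 0.062 0 0 0 1; -0.017 0 0.064 0 0 0 1' |grep force
python3 -m jog '-0.01 0 0.064 0 0 0 1; -0.002 0 0.063 0 0 0 1; 0.005 0 0.061 0 0 0 1' |grep force
python3 plan.py
python3 - <<'E'
from bench import *
import cv2
s=snapshot("scene"); cv2.imwrite("pics/s3.png",cv2.convertScaleAbs(cv2.resize(s["img"][120:320,200:440,::-1],(720,600),interpolation=cv2.INTER_CUBIC),alpha=1.5))
E
```

```text
ft_force: [-0.2, 0.3, 0.2]
grip_force: 0.2
ft_force: [0.6, 0.0, 0.4]
grip_force: 0.2
t 6.95 tip u,y,z [-37.6  -1.4 102.7] tilt 29.0 F [0.58 0.13 0.39] j [  0.5  -9.9 121.4  -8.5  40.3 -73.9] gap 0
```

View pics/s3.png

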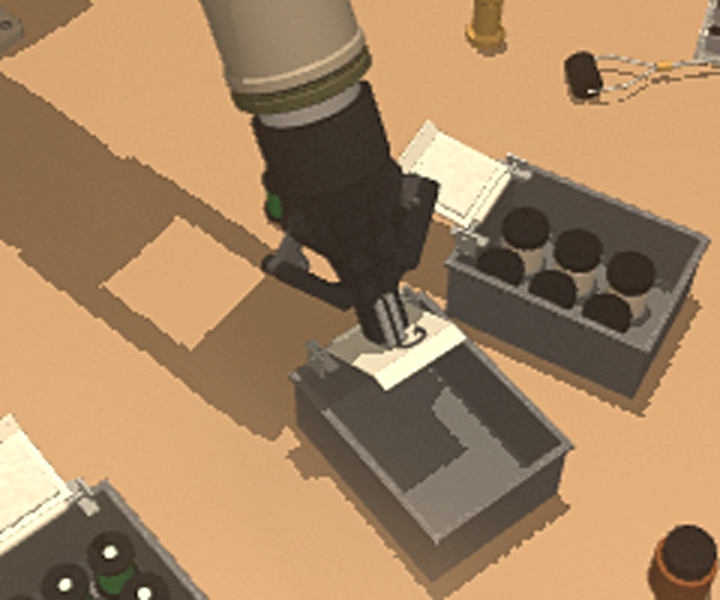

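The flag is over, hook up, and well down (lip near (420,355)), with the finger tip at (392,335). Now I'll press it flat.

```bash
python3 -m jog '-0.203 0 0.059 0 0.117 0 1; -0.214 0 0.054 0 0.117 0 1; -0.214 0 0.06 0 0.117 0 1; -0.154 0 0.046 0 0.083 0 1' |grep force
python3 -m jog '-0.09 0 0.03 0 0.05 0 1; 0 0 0 0 0 0 1' |grep force
python3 plan.py
python3 -m jog '0 0 0.02 0 0 0 1; 0 0 0 0 0 0 1' |grep force
python3 plan.py
```

```text
ft_force: [1.5, -0.0, -0.1]
grip_force: 0.2
ft_force: [-0.5, -0.4, -0.1]
grip_force: 0.0
t 7.75 tip u,y,z [-31.6  -1.6  83.2] tilt -0.1 F [-0.38 -0.45 -0.09] j [ -2.8  15.3  92.3  -0.2  72.4 -82.2] gap 0
ft_force: [-1.4, -1.0, 4.4]
grip_force: 2.1
t 8.0 tip u,y,z [-31.6  -1.5  82.9] tilt 0.1 F [-1.23 -1.22  4.36] j [ -2.8  15.2  92.5  -0.2  72.2 -82.2] gap 0
```

```bash
python3 -m jog '0 0 0.01 0 0 0 1; 0 0 0 0 0 0 1; 0 0 -0.1 0 0 0 1; 0 0 -0.5 0 0 0 1; 0 0 -0.5 0 0 0 1' |grep force
python3 -m jog '0.4 0 -0.4 0 0 0 1; 0.4 0 -0.1 0 0 0 1;0.4 0 0 0 0 0 1;0 0 0 0 0 0 1' |grep force
python3 plan.py
python3 - <<'E'
from bench import *
import cv2, numpy as np
s=snapshot("scene")["img"][160:320,230:430,::-1]; t=snapshot("top")["img"][80:240,220:420,::-1]
cv2.imwrite("pics/s4.png",cv2.convertScaleAbs(cv2.resize(np.hstack([s,t]),(800,320),interpolation=cv2.INTER_CUBIC),alpha=1.5))
E
```

```text
ft_force: [1.4, 1.0, 0.1]
grip_force: 0.0
ft_force: [0.1, 0.4, -0.8]
grip_force: 0.0
t 9.125 tip u,y,z [-154.2    0.   241. ] tilt 0.0 F [-0.02  0.44 -0.84] j [ -0.7 -10.1 101.6  -0.2  88.5 -80.3] gap 0
```

View pics/s4.png

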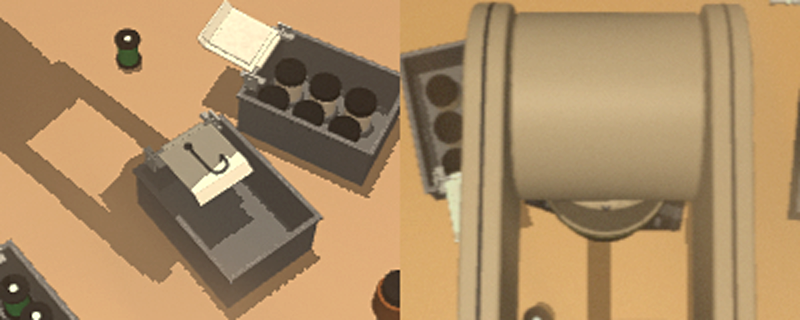

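The flag lies hook-up across the mouth. The lip end corners, at crop (200,206) and (253,172), are scene pixels (330,263) and (356.5,246). I'll check these against the model.

```bash
python3 -c "
from fit import *
v=[638.9,16.5,-.178]
for q in (2.8,2.9,3.02,3.14): print(q,[proj('scene',W(v,flag(q,72,y,6.5))).round(1) for y in (-33,33)])"
```

```text
2.8 [array([329.2, 256.1]), array([355.9, 238.5])]
2.9 [array([329.6, 258.6]), array([356.1, 241.1])]
3.02 [array([329.7, 261.3]), array([356.1, 243.8])]
3.14 [array([329.6, 263.6]), array([355.7, 246.1])]
```

The corners match 3.14 rad, so I'm handing in.

```bash
python3 -c "
from bench import *
print(hand_in())"
```

```text
the job is handed in; nothing more can be done
None
```

The empty bin's flag was pushed over and pressed flat across its mouth, hook face up; the last picture puts it at about 3.14 rad. No sign of the empty or jar bin shifting and the arm well clear; the stacker and spool bin were not re-measured, and the hand-in gave no verdict.

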